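# Change over drawers in the microscope slide file

## Task

Get the yellow-card slide drawer out for reading: hook a fingertip behind its lip and draw it gently towards you, right out to its stop. The blue-card drawer was left standing open; push it fully home with a fingertip. Do not pinch any lip, keep the green drawer shut, and leave the bottle, the jar and the slide box where they are.

Things in the scene. Friction and masses are not known exactly. Their poses are not given: they have to be found in the camera images.
- plinth: Fixed grey base, 250 x 304 x 40 mm, of the slide file: three white one-drawer units (250 deep, 98 wide, 62 mm high) stand on it 100 mm apart in a row, in any order; file top 102 mm above the bench. Origin: on the bench under the middle of its front edge; x runs from the file's front to its back, y along the front. Drawers come out along its -x, towards the robot.
- drawer_yellow (a joint): Drawer with the yellow card and yellow lip edge (yellow label also on top of its unit). Shut at the start. 0 m = fully shut, 0.125 m = drawn out to its stop; it slides along the plinth's x axis with about 2 N of friction, no spring or catch, and stays where it is left.
- lip_yellow (a point): Upturned grey lip with yellow edge, the pull of the yellow drawer, moving with it: 90 wide (y), 4 thick (x), 28 mm high. This point: middle of its top edge, 85 mm above the bench; axes as the plinth's. Behind it (+x) is a gap open above and at both ends, 38 mm from lip to the drawer's front panel (top 98 mm above the bench); the gap's floor is 57 mm above the bench.
- tag_yellow (a point): Steel card holder with yellow card, 88 wide x 26 high x 3 mm thick, on the front (-x) face of that lip. This point: middle of its front face, 69 mm above the bench, 5 mm in front of the lip's top edge point; axes as the plinth's.
- drawer_blue (a joint): Drawer with the blue card and blue lip edge (blue label also on top of its unit). Stands partly open at the start. 0 m = fully shut, 0.125 m = drawn out to its stop; it slides along the plinth's x axis with about 2 N of friction, no spring or catch, and stays where it is left.
- lip_blue (a point): Upturned grey lip with blue edge, the pull of the blue drawer, moving with it: 90 wide (y), 4 thick (x), 28 mm high. This point: middle of its top edge, 85 mm above the bench; axes as the plinth's. Behind it (+x) is a gap open above and at both ends, 38 mm from lip to the drawer's front panel (top 98 mm above the bench); the gap's floor is 57 mm above the bench.
- tag_blue (a point): Steel card holder with blue card, 88 wide x 26 high x 3 mm thick, on the front (-x) face of that lip. This point: middle of its front face, 69 mm above the bench, 5 mm in front of the lip's top edge point; axes as the plinth's.
- drawer_green (a joint): Drawer with the green card and green lip edge (green label also on top of its unit). Shut at the start. 0 m = fully shut, 0.125 m = drawn out to its stop; it slides along the plinth's x axis with about 2 N of friction, no spring or catch, and stays where it is left.
- lip_green (a point): Upturned grey lip with green edge, the pull of the green drawer, moving with it: 90 wide (y), 4 thick (x), 28 mm high. This point: middle of its top edge, 85 mm above the bench; axes as the plinth's. Behind it (+x) is a gap open above and at both ends, 38 mm from lip to the drawer's front panel (top 98 mm above the bench); the gap's floor is 57 mm above the bench.
- tag_green (a point): Steel card holder with green card, 88 wide x 26 high x 3 mm thick, on the front (-x) face of that lip. This point: middle of its front face, 69 mm above the bench, 5 mm in front of the lip's top edge point; axes as the plinth's.
- oil_bottle: Amber dropper bottle of immersion oil, 34 mm across, 75 mm high, loose on the bench beside the left (+y) end of the file. Origin at the centre of its underside. Leave alone.
- stain_jar: Clear staining jar with white lid, 56 mm across, 95 mm high, loose on the bench beside the right (-y) end of the file. Origin at the centre of its underside. Leave alone.
- slide_box: Black and grey slide box, 40 x 92 x 33 mm, loose on the bench to the right (-y) of the open drawers' path, nearer the robot than the jar. Origin at the centre of its underside. Leave alone.

How it is judged:
By the outcome, as a careful person would: the job done as asked, in the order asked, and still so for the second after the job is handed in, with the robot touching nothing.
It also fails if it takes over 38 s, if anything falls off the work surface, if the arm or the gripper's body presses on something with over 40 N, if the wrist force passes 120 N, or if a joint passes its speed limit or range.

## Robot

A 6-joint arm with a two-finger parallel gripper is mounted at the origin on the work surface. World frame = base frame: x ahead of the robot, y to its left, z up, the work surface at z = 0. Lengths are in m, angles in rad, forces in N, time in s.
With the tool pointing down it reaches from about 0.325 to 0.775 m from the base axis. Payload 9.3 kg.
Tool frame: the origin (TCP) lies on the mounting face of the last link; the fingertips stand ahead of it and the grasp point (between the pads) lies 155 mm ahead of it (env.tips_ahead is the x of the fingertips in the tool frame, in m); x points along the fingers, z is the direction in which the jaws open and shut, and the axes are right-handed (so a half turn about x gives the same grasp; the last joint's range is limited). The gripper opens to 85 mm and grips with 20 to 120 N. Pads are 22 mm wide; open, the fingers measure 114 mm over their backs; the gripper's body (76 mm by 85 mm) begins 54 mm behind the grasp point. The pads swing forward as they close: fully open they stand 13 mm farther back than shut.
Start: joints at [-0.153, 0.259, 0.021, 1.334, 0, 1.418], TCP at [0.55, -0, 0.405] pointing down, gripper open.
Joint ranges: [-3.04, 3.04], [-0.91, 1.82], [-1.04, 1.36], [-1.92, 1.95], [-1.52, 1.45], [-3.14, 3.14]. Speed limits (rad/s): [2.22, 2.22, 2.79, 3.14, 3.14, 3.14].

## Interface

Orientations are given as a rotation vector (axis times angle).
In Python, from cell import monitor, eyes, ticket, env gives the robot as it stands.
- The arm moves only by the tool step_arm, never from a script. Its argument "motion" is a list that holds one entry, the list of rows, each a list of 6 numbers: the shift along the world's x, y, z in mm, then the turn, a rotation vector about the world's x, y, z in degrees. In form: [[[dx, dy, dz, wx, wy, wz], ...]]. A call has 1 to 20 rows; each row shifts and turns the commanded pose from where the row before left it; what a row does not reach is not made up. A row lasts 1/8 s, in which the tool goes at most 62.5 mm and 10.7 degrees, less where a joint would pass 70% of its speed; a pose out of reach is approached as far as the arm can. A call with a gripper value outside its range is refused whole. "gripper" is the closure, from 0 (fully open) to 1 (shut), set as the call begins (left out, the last holds). The fingers move at their own pace and stop on an object; "newtons" is the grip in N (left out, the last holds). Time passes only in rows, so rows that do not move let the fingers close. It gives the time, the measured TCP pose, the force and the opening at its end, in the units of the state.
- monitor.get_state(): the state, without advancing time (a new reading comes with each control period).
- eyes.snapshot(name): name is "scene" or "side" or "wrist"; returns a dict with "img" (384x512x3 uint8, blue, green, red), "depth" (384x512 float32, m along the optical axis (not along the pixel's ray), 0 where there is no reading), "intrinsics" (3x3 intrinsics, pixels), "R" (3x3) and "t" (3): a world point X has camera coordinates R X + t. Camera axes: x right, y down, z forward; pixel columns grow to the right and rows downward; lengths in m; the calibration is good to about 2 mm. A picture is of the moment at which its call begins.
- ticket.close_job(): hands the job in, once; it reports no verdict.
Trained networks look in a picture, given as the dict that the camera call returned (one of the last four; its "shot" number tells which), for a name from the list of things; names that differ only in an ending like _2 or _b are one class to them, and where a whole thing is asked for, a point or a joint stands for the part that bears it (a point fixed in the world has none). Each returns a list of dicts, best first, with "conf" (0 to 1); they miss things now and then, are a little off and sometimes report something else, mostly with a low value. They report only what shows in the picture. A call takes as long as a camera call.
- eyes.regions_of(picture, thing): "mask" (384x512 bool, what is visible of it) and "extent" ([left, top, right, bottom] in pixels, round what is visible of it).
The state is a dict: "t": time; "q": joint angles; "qvel": joint speeds; "effort": joint torques, N m; "position": TCP position; "eef_rot": TCP orientation; "ft_force": force on the tool from outside, world axes, zero at the start; "moment": the same for the moment, N m; "width": opening from 0.0 (shut) to 1.0 (fully open).
Only numpy, scipy, OpenCV 4.12 (cv2) and the standard library are available. Lean on these libraries where they do the work, as an engineer would, in place of code of your own. Each camera call takes 0.05 s, during which the arm holds its last target.

## Working session

There is one attempt and no reset: what is moved stays moved. The work goes in short steps, Python scripts to look and compute and a tool call to move; the robot and the scene stay as the last step left them, time stands still between calls to the robot, and variables do not carry over. Pictures are saved under pics/ and viewed, and the job is handed in when it is done.

Besides the shell and the picture viewer there is one more tool, called by a JSON object that holds its "name" and its "arguments", one argument or row to a line. step_arm: Moves the arm, as the interface text tells. Its arguments: {"type":"object","properties":{"motion":{"type":"array","items":{"type":"array","items":{"type":"array","items":{"type":"number"}}}},"gripper":{"type":"number"},"newtons":{"type":"number"}},"required":["motion"]}

```bash
mkdir -p pics; ls; cat > h.py <<'E'
import numpy as np,cv2
from cell import monitor,eyes,ticket,env
def world(p,mask):
    d=p["depth"];m=mask&(d>0);v,u=np.nonzero(m);z=d[v,u];K=p["intrinsics"]
    c=np.stack([(u-K[0,2])*z/K[0,0],(v-K[1,2])*z/K[1,1],z],1)
    return (c-p["t"])@p["R"]   # R^T (c-t)
E
python3 - <<'E'
from h import *
s=monitor.get_state();print(s,env.tips_ahead)
for n in["scene","side"]:
    p=eyes.snapshot(n);cv2.imwrite(f"pics/{n}0.png",p["img"])
    print(n,"cam",-p["R"].T@p["t"])
    for t in["lip_yellow","lip_blue","lip_green","tag_yellow","tag_blue","tag_green","plinth","oil_bottle","stain_jar","slide_box"]:
        for r in eyes.regions_of(p,t)[:2]:
            w=world(p,r["mask"])
            print(t,round(r["conf"],2),np.round(r["extent"]),len(w),np.round(np.median(w,0),3) if len(w) else "",np.round(np.percentile(w,[3,97],0),3).tolist() if len(w) else "")
E
```

```text
pics
{'t': 0.0, 'q': array([-1.52621046e-01,  2.59171403e-01,  2.07643331e-02,  1.33368521e+00,
        1.38366358e-05,  1.41821584e+00]), 'qvel': array([-0.00098734, -0.00217675, -0.00095442,  0.00095537,  0.00018128,
       -0.00024714]), 'effort': array([-2.65873996e-04, -5.55637658e+01,  3.44536042e+01,  1.31759423e-02,
       -2.94380488e-04,  4.47349430e-05]), 'position': array([ 5.49946868e-01, -6.39502728e-06,  4.04078323e-01]), 'eef_rot': array([1.97358851e-04, 1.57207511e+00, 1.33621804e-04]), 'ft_force': array([-0.62108183,  0.42446863, -0.29481781]), 'moment': array([0.00583203, 0.02425095, 0.00055262]), 'width': 1.0008766436132543} 0.1734
scene cam [ 1.19138756 -0.00722142  0.63065322]
lip_yellow 0.6 [290. 206. 333. 218.] 436 [0.623 0.108 0.074] [[0.531, 0.065, 0.001], [0.628, 0.151, 0.087]]
lip_blue 0.96 [244. 192. 286. 216.] 768 [0.622 0.009 0.082] [[0.58, -0.032, 0.064], [0.63, 0.05, 0.098]]
lip_green 0.51 [292. 204. 331. 217.] 365 [0.623 0.106 0.076] [[0.618, 0.066, 0.062], [0.627, 0.147, 0.086]]
tag_yellow 0.55 [290. 204. 332. 218.] 383 [0.623 0.106 0.075] [[0.618, 
[... 1458 characters left out ...]
577, -0.037, 0.051], [0.661, 0.053, 0.095]]
tag_green 0.72 [246. 166. 267. 196.] 359 [ 0.626 -0.091  0.059] [[0.599, -0.139, 0.053], [0.65, -0.047, 0.097]]
tag_green 0.64 [232. 202. 257. 239.] 655 [0.646 0.113 0.058] [[0.615, 0.064, 0.053], [0.667, 0.151, 0.097]]
plinth 0.94 [132. 233. 235. 258.] 1157 [0.786 0.144 0.025] [[0.671, 0.133, 0.007], [0.91, 0.154, 0.041]]
oil_bottle 0.73 [241. 253. 258. 289.] 383 [0.617 0.243 0.041] [[0.602, 0.23, 0.004], [0.633, 0.25, 0.074]]
stain_jar 0.61 [252. 147. 270. 180.] 492 [ 0.619 -0.229  0.062] [[0.592, -0.266, 0.006], [0.642, -0.22, 0.095]]
slide_box 0.89 [280. 158. 312. 184.] 386 [ 0.507 -0.227  0.027] [[0.47, -0.285, -0.001], [0.542, -0.198, 0.033]]
```

```bash
python3 - <<'E'
import cv2
a=cv2.imread("pics/scene0.png")[150:380,120:400];cv2.imwrite("pics/s0z.png",cv2.resize(a,None,fx=2.6,fy=2.6,interpolation=cv2.INTER_CUBIC))
a=cv2.imread("pics/side0.png")[120:310,110:340];cv2.imwrite("pics/d0z.png",cv2.resize(a,None,fx=3,fy=3,interpolation=cv2.INTER_CUBIC))
E
```

```text
(no output)
```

View pics/s0z.png

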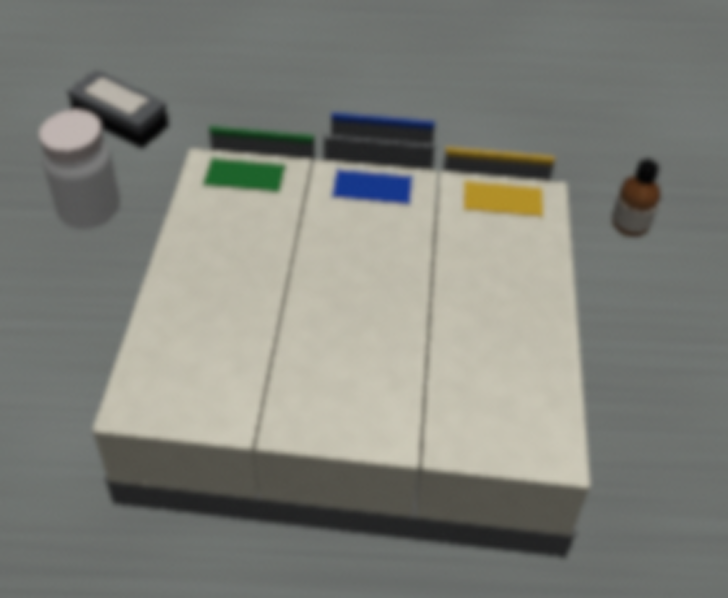

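View pics/d0z.png

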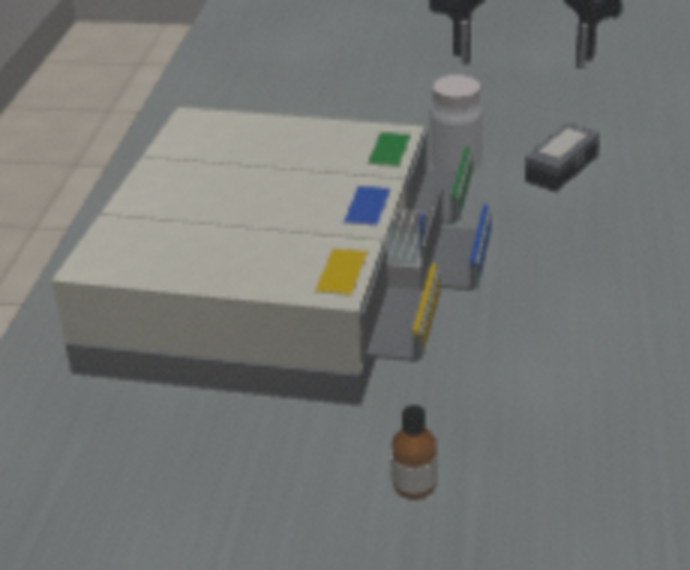

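The scene view shows green (cols ~202–242), blue (244–286, open about 40 mm) and yellow (290–333) from −y to +y. The networks mix up green and yellow on the left unit, so I'll measure the lip edges by colour.

```bash
cat >> h.py <<'E'
def edges(p):
    hsv=cv2.cvtColor(p["img"],cv2.COLOR_BGR2HSV);H,S=hsv[...,0],hsv[...,1]
    out={}
    full=np.zeros(H.shape+(3,));d=p["depth"];K=p["intrinsics"];v,u=np.indices(d.shape)
    c=np.stack([(u-K[0,2])*d/K[0,0],(v-K[1,2])*d/K[1,1],d],-1);W=(c-p["t"])@p["R"]
    for n,(a,b) in dict(yellow=(18,32),blue=(105,125),green=(50,80)).items():
        m=(H>=a)&(H<=b)&(S>90)&(d>0)
        for nm,zl,zh in(("lip",.077,.093),("label",.098,.108)):
            k=m&(W[...,2]>zl)&(W[...,2]<zh)&(W[...,0]>.4)&(W[...,0]<.75)&(abs(W[...,1])<.2)
            w=W[k]
            if len(w)>5: out[n,nm]=(len(w),np.median(w,0).round(4).tolist(),np.percentile(w,[2,98],0).round(3).tolist())
    return out,W
E
python3 - <<'E'
from h import *
for n in["scene","side"]:
    p=eyes.snapshot(n);o,W=edges(p);print(n)
    for k,v in o.items():print(k,v)
    # file top
    t=(W[...,2]>.097)&(W[...,2]<.107)&(W[...,0]>.6)&(W[...,0]<.95)&(abs(W[...,1])<.2)
    r=cv2.minAreaRect(W[t][:,:2].astype(np.float32)*1000);print(r,cv2.boxPoints(r).round(1).tolist())
p=eyes.snapshot("wrist");cv2.imwrite("pics/w0.png",p["img"]);print(edges(p)[0])
E
```

```text
scene
('yellow', 'lip') (167, [0.6225, 0.1087, 0.0833], [[0.618, 0.067, 0.078], [0.627, 0.149, 0.087]])
('yellow', 'label') (344, [0.6902, 0.1022, 0.1036], [[0.674, 0.073, 0.102], [0.705, 0.131, 0.105]])
('blue', 'lip') (147, [0.584, 0.0113, 0.0834], [[0.578, -0.03, 0.078], [0.588, 0.051, 0.087]])
('blue', 'label') (286, [0.6824, 0.0028, 0.1036], [[0.668, -0.025, 0.102], [0.696, 0.031, 0.106]])
('green', 'lip') (111, [0.6066, -0.0919, 0.0833], [[0.602, -0.132, 0.079], [0.611, -0.05, 0.087]])
('green', 'label') (252, [0.6742, -0.0969, 0.1033], [[0.661, -0.124, 0.102], [0.686, -0.07, 0.105]])
((764.9305419921875, -4.6867218017578125), (298.8252258300781, 286.747314453125), 85.19283294677734) [[609.5, -141.60000610351562], [895.2999877929688, -165.60000610351562], [920.2999877929688, 132.1999969482422], [634.5999755859375, 156.1999969482422]]
side
('yellow', 'lip') (50, [0.6207, 0.109, 0.0837], [[0.615, 0.063, 0.077], [0.625, 0.151, 0.086]])
('yellow', 'label') (178, [0.6888, 0.1012, 0.102], [[0.675, 0.071, 0.1], [0.704, 0.13, 0.104]])
('blue', 'lip') (35, [0.5819, 0.0089, 0.0841], [[0.
[... 496 characters left out ...]
89648438], [918.2999877929688, 133.89999389648438], [633.4000244140625, 156.3000030517578]]
{('yellow', 'lip'): (643, [0.6205, 0.1097, 0.0843], [[0.614, 0.064, 0.077], [0.625, 0.15, 0.086]]), ('yellow', 'label'): (2855, [0.6885, 0.1027, 0.1023], [[0.674, 0.072, 0.101], [0.704, 0.129, 0.104]]), ('blue', 'lip'): (431, [0.5817, 0.0127, 0.0843], [[0.576, -0.033, 0.077], [0.586, 0.053, 0.086]]), ('blue', 'label'): (1916, [0.6802, 0.0024, 0.1023], [[0.666, -0.027, 0.101], [0.695, 0.029, 0.104]]), ('green', 'lip'): (290, [0.6044, -0.0893, 0.0845], [[0.598, -0.135, 0.077], [0.609, -0.049, 0.086]]), ('green', 'label'): (443, [0.6766, -0.0787, 0.1024], [[0.661, -0.095, 0.101], [0.687, -0.07, 0.104]])}
```

View pics/w0.png

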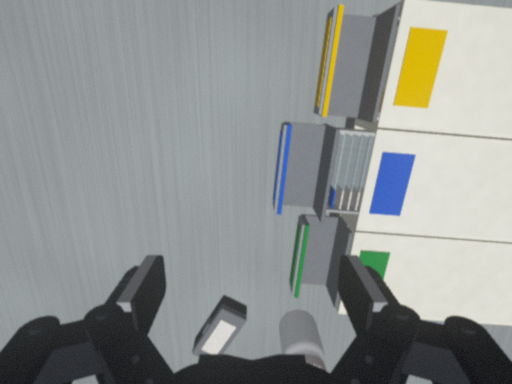

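{"name": "step_arm", "arguments": {
  "motion": [
    [[10,12,-10,0,0,9.5],[10,12,-10,0,0,9.5],[10,12,-10,0,0,9.5],[10,12,-10,0,0,9.5],[10,12,-10,0,0,9.5],[10,12,-10,0,0,9.5],[10,12,-10,0,0,9.5],[10,12,-10,0,0,9.5],[10,11.5,-10,0,0,9.5],[0,0,0,0,0,0],[0,0,0,0,0,0]]
  ],
  "gripper": 1,
  "newtons": 20
}}

```text
t: 2.62
position: [0.6398, 0.1072, 0.315]
eef_rot: [-1.149, 1.247, 1.148]
ft_force: [0.0, 1.2, 0.7]
width: 0.0
```

```bash
python3 - <<'E'
from h import *
s=monitor.get_state();print(s["t"],s["q"].round(3),s["position"].round(4),s["eef_rot"].round(3),s["ft_force"].round(2),s["width"])
a=[]
for n in["scene","side"]:
    p=eyes.snapshot(n);o,W=edges(p)
    k=(abs(W[...,0]-s["position"][0])<.06)&(abs(W[...,1]-s["position"][1])<.06)&(W[...,2]>.112)&(W[...,2]<.30)
    w=W[k]
    for z in np.arange(.11,.26,.01):
        q=w[(w[:,2]>=z)&(w[:,2]<z+.01)]
        if len(q)>3:print(n,round(z,3),len(q),np.percentile(q[:,:2],[2,98],0).round(3).tolist())
    print(np.percentile(w[:,2],[0,1]) if len(w) else "none")
    a.append(p["img"])
cv2.imwrite("pics/1.png",np.hstack(a)[:, :].copy() if 0 else cv2.resize(np.hstack(a),(800,300)))
cv2.imwrite("pics/1b.png",cv2.resize(a[1][40:300,110:400],None,fx=2.2,fy=2.2))
E
```

```text
2.625 [ 0.037  0.461  0.101  1.21  -0.     0.119] [0.6398 0.1072 0.315 ] [-1.149  1.247  1.148] [0.03 1.19 0.73] 7.512953666537909e-05
scene 0.14 18 [[0.646, 0.098], [0.653, 0.118]]
scene 0.15 54 [[0.645, 0.096], [0.653, 0.121]]
scene 0.16 59 [[0.637, 0.095], [0.653, 0.121]]
scene 0.17 56 [[0.636, 0.095], [0.654, 0.121]]
scene 0.18 87 [[0.636, 0.079], [0.655, 0.133]]
scene 0.19 216 [[0.63, 0.074], [0.656, 0.142]]
scene 0.2 157 [[0.629, 0.065], [0.658, 0.15]]
scene 0.21 201 [[0.632, 0.059], [0.659, 0.157]]
scene 0.22 240 [[0.643, 0.05], [0.659, 0.163]]
scene 0.23 337 [[0.628, 0.049], [0.661, 0.166]]
scene 0.24 272 [[0.634, 0.061], [0.662, 0.155]]
scene 0.25 176 [[0.633, 0.068], [0.656, 0.148]]
scene 0.26 35 [[0.639, 0.07], [0.661, 0.144]]
[0.14531488 0.15142521]
side 0.14 22 [[0.63, 0.111], [0.651, 0.12]]
side 0.15 34 [[0.63, 0.112], [0.651, 0.122]]
side 0.16 39 [[0.63, 0.112], [0.651, 0.123]]
side 0.17 19 [[0.63, 0.112], [0.649, 0.124]]
side 0.18 11 [[0.626, 0.086], [0.638, 0.138]]
side 0.19 37 [[0.627, 0.101], [0.654, 0.145]]
side 0.2 39 [[0.623, 0.101], [0.654, 0.154]]
side 0.21 65 [[0.622, 0.092], [0.657, 0.163]]
side 0.22 67 [[0.622, 0.092], [0.657, 0.167]]
side 0.23 91 [[0.62, 0.094], [0.659, 0.167]]
side 0.24 109 [[0.621, 0.097], [0.661, 0.155]]
side 0.25 61 [[0.63, 0.12], [0.654, 0.15]]
side 0.26 51 [[0.616, 0.132], [0.653, 0.146]]
[0.14007668 0.14678895]
```

View pics/1b.png

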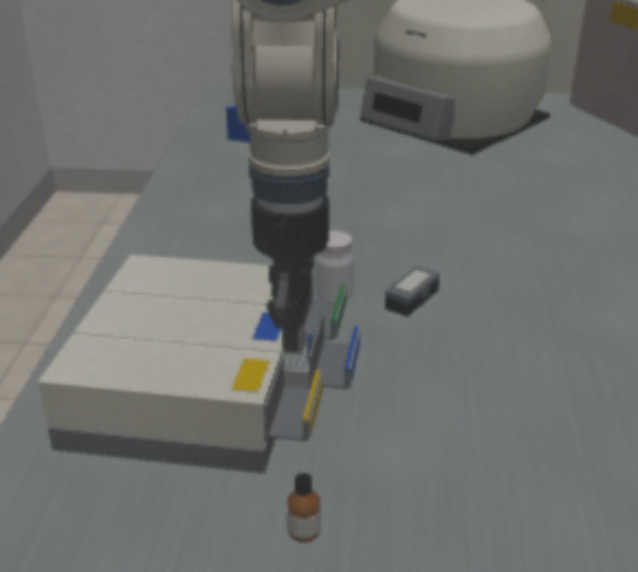

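The side view shows the closed fingers above the yellow gap, with the tips at about z = 0.141. That puts them 173 mm ahead of the TCP. Going down into the gap.

{"name": "step_arm", "arguments": {
  "motion": [
    [[0,0,-9,0,0,0],[0,0,-9,0,0,0],[0,0,-9,0,0,0],[0,0,-9,0,0,0],[0,0,-8,0,0,0],[0,0,-8,0,0,0],[0,0,-6,0,0,0],[0,0,-6,0,0,0],[0,0,-6,0,0,0],[0,0,-6,0,0,0],[0,0,0,0,0,0]]
  ]
}}

```text
t: 4.1
position: [0.6399, 0.1075, 0.2381]
eef_rot: [-1.151, 1.246, 1.152]
ft_force: [0.7, -0.6, 0.7]
width: 0.003
```

```bash
python3 - <<'E'
from h import *
s=monitor.get_state();print(s["t"],s["position"].round(4),s["ft_force"].round(2))
a=[]
for n in["wrist","side"]:
    p=eyes.snapshot(n);print(n,{k:v[:2] for k,v in edges(p)[0].items() if k[1]=="lip"});a.append(p["img"])
a[1]=cv2.resize(a[1][140:290,180:380],(512,384))
cv2.imwrite("pics/2.png",cv2.resize(np.hstack(a),(800,300)))
E
```

```text
4.1 [0.6399 0.1075 0.2381] [ 0.66 -0.62  0.72]
wrist {('yellow', 'lip'): (2394, [0.6197, 0.1063, 0.0843]), ('blue', 'lip'): (1449, [0.5828, 0.0307, 0.0843])}
side {('yellow', 'lip'): (49, [0.6207, 0.1103, 0.0838]), ('blue', 'lip'): (37, [0.5818, 0.0138, 0.0836]), ('green', 'lip'): (18, [0.6051, -0.0927, 0.0841])}
```

View pics/2.png

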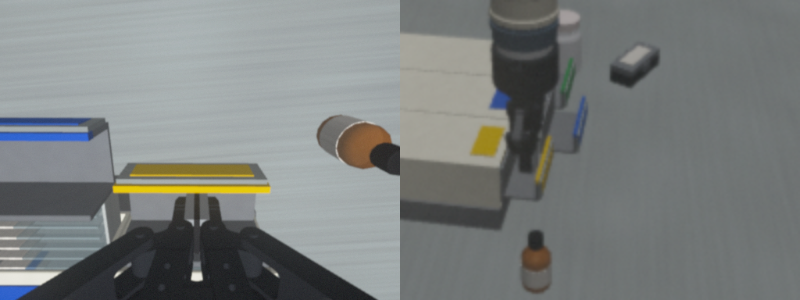

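The wrist view shows the fingers in the gap behind the yellow lip, around (195, 205), with no contact force. Drawing it out slowly.

{"name": "step_arm", "arguments": {
  "motion": [
    [[-3,0.24,0,0,0,0],[-2,0.16,0,0,0,0],[-2,0.16,0,0,0,0],[-4,0.32,0,0,0,0],[-6,0.48,0,0,0,0],[-6,0.48,0,0,0,0],[-6,0.48,0,0,0,0],[-6,0.48,0,0,0,0],[-6,0.48,0,0,0,0],[-6,0.48,0,0,0,0],[-6,0.48,0,0,0,0],[-6,0.48,0,0,0,0],[-6,0.48,0,0,0,0],[-6,0.48,0,0,0,0],[-6,0.48,0,0,0,0],[-6,0.48,0,0,0,0],[-6,0.48,0,0,0,0],[-6,0.48,0,0,0,0],[-6,0.48,0,0,0,0],[-4,0.32,0,0,0,0]]
  ]
}}

```text
t: 6.7
position: [0.5345, 0.1159, 0.2387]
eef_rot: [-1.151, 1.245, 1.151]
ft_force: [1.8, 1.1, -0.2]
width: -0.002
```

```bash
python3 - <<'E'
from h import *
s=monitor.get_state();print(s["t"],s["position"].round(4),s["ft_force"].round(2),s["width"])
for n in["wrist","side","scene"]:
    p=eyes.snapshot(n);print(n,{k:v[:2] for k,v in edges(p)[0].items() if k[1]=="lip"})
E
```

```text
6.7 [0.5345 0.1159 0.2387] [ 1.83  1.07 -0.2 ] -0.0018919055608327402
wrist {('yellow', 'lip'): (2393, [0.5206, 0.1139, 0.0842]), ('blue', 'lip'): (598, [0.5785, -0.0076, 0.0841])}
side {('yellow', 'lip'): (45, [0.5229, 0.1219, 0.0844]), ('blue', 'lip'): (33, [0.5821, 0.0137, 0.084]), ('green', 'lip'): (18, [0.6051, -0.0936, 0.0838])}
scene {('yellow', 'lip'): (97, [0.5234, 0.103, 0.0842]), ('blue', 'lip'): (147, [0.5839, 0.0133, 0.0835]), ('green', 'lip'): (113, [0.6066, -0.0918, 0.0834])}
```

{"name": "step_arm", "arguments": {
  "motion": [
    [[-4,0.32,0,0,0,0],[-5,0.4,0,0,0,0],[-5,0.4,0,0,0,0],[-3,0.24,0,0,0,0],[-2,0.16,0,0,0,0],[-2,0.16,0,0,0,0],[0,0,0,0,0,0]]
  ]
}}

```text
t: 7.72
position: [0.5138, 0.1176, 0.2387]
eef_rot: [-1.151, 1.245, 1.152]
ft_force: [-0.7, -0.3, 0.5]
width: -0.002
```

{"name": "step_arm", "arguments": {
  "motion": [
    [[-1,0.08,0,0,0,0],[-1,0.08,0,0,0,0]]
  ]
}}

```text
t: 7.98
position: [0.5121, 0.1178, 0.2387]
eef_rot: [-1.151, 1.245, 1.151]
ft_force: [1.7, 1.0, -0.8]
width: 0.002
```

{"name": "step_arm", "arguments": {
  "motion": [
    [[-1,0.08,0,0,0,0],[0,0,0,0,0,0]]
  ]
}}

```text
t: 8.22
position: [0.5109, 0.1179, 0.2387]
eef_rot: [-1.151, 1.245, 1.151]
ft_force: [1.2, 0.1, 0.6]
width: -0.001
```

{"name": "step_arm", "arguments": {
  "motion": [
    [[-1,0.08,0,0,0,0],[0,0,0,0,0,0]]
  ]
}}

```text
t: 8.48
position: [0.5099, 0.118, 0.2387]
eef_rot: [-1.151, 1.245, 1.151]
ft_force: [1.0, 0.4, -0.3]
width: -0.0
```

{"name": "step_arm", "arguments": {
  "motion": [
    [[-1,0.08,0,0,0,0],[0,0,0,0,0,0]]
  ]
}}

```text
t: 8.72
position: [0.509, 0.118, 0.2387]
eef_rot: [-1.151, 1.245, 1.151]
ft_force: [1.7, 1.2, -0.2]
width: -0.0
```

{"name": "step_arm", "arguments": {
  "motion": [
    [[-1,0.08,0,0,0,0],[0,0,0,0,0,0]]
  ]
}}

```text
t: 8.98
position: [0.5086, 0.118, 0.2387]
eef_rot: [-1.152, 1.244, 1.15]
ft_force: [5.1, 0.9, -4.1]
width: -0.0
```

{"name": "step_arm", "arguments": {
  "motion": [
    [[-1,0.08,0,0,0,0],[0,0,0,0,0,0]]
  ]
}}

```text
t: 9.22
position: [0.5083, 0.118, 0.2388]
eef_rot: [-1.153, 1.243, 1.148]
ft_force: [9.3, -0.4, -6.5]
width: -0.004
```

The stop is reached: x no longer follows the command and the force rises to 9 N. Releasing forward, lifting, and crossing to the front of the blue card.

{"name": "step_arm", "arguments": {
  "motion": [
    [[4,-0.3,0,0,0,0],[6,-0.5,0,0,0,0],[0,0,12,0,0,0],[0,0,16,0,0,0],[0,0,16,0,0,0],[0,0,16,0,0,0],[4,-17,0,0,0,0],[4,-18,0,0,0,0],[4,-18,0,0,0,0],[4,-18,0,0,0,0],[4,-18,0,0,0,0],[6,-15,0,0,0,0],[0,0,0,0,0,0]]
  ]
}}

```text
t: 10.85
position: [0.5435, 0.0122, 0.2985]
eef_rot: [-1.15, 1.246, 1.15]
ft_force: [-1.3, -0.0, 0.4]
width: 0.002
```

```bash
python3 - <<'E'
from h import *
s=monitor.get_state();print(s["t"],s["position"].round(4),s["ft_force"].round(2),s["width"])
a=[]
for n in["wrist","side","scene"]:
    p=eyes.snapshot(n);a.append(p["img"]);print(n,{k:v for k,v in edges(p)[0].items() if k[1]=="lip"})
cv2.imwrite("pics/3.png",cv2.resize(np.hstack([a[0],cv2.resize(a[1][90:290,160:400],(512,384))]),(800,300)))
E
```

```text
10.85 [0.5435 0.0122 0.2985] [-1.32 -0.01  0.36] 0.0021593798238665964
wrist {('yellow', 'lip'): (1150, [0.4955, 0.1159, 0.0843], [[0.489, 0.072, 0.077], [0.5, 0.159, 0.086]]), ('blue', 'lip'): (526, [0.5804, -0.0124, 0.0843], [[0.573, -0.035, 0.077], [0.586, 0.053, 0.085]]), ('green', 'lip'): (594, [0.6022, -0.103, 0.0845], [[0.597, -0.136, 0.077], [0.606, -0.067, 0.086]])}
side {('yellow', 'lip'): (43, [0.497, 0.1224, 0.0837], [[0.494, 0.077, 0.079], [0.5, 0.161, 0.086]]), ('blue', 'lip'): (35, [0.5819, 0.0145, 0.0839], [[0.577, -0.032, 0.077], [0.586, 0.052, 0.086]]), ('green', 'lip'): (18, [0.605, -0.0921, 0.0843], [[0.601, -0.133, 0.083], [0.609, -0.056, 0.086]])}
scene {('yellow', 'lip'): (141, [0.4982, 0.1164, 0.0835], [[0.493, 0.076, 0.077], [0.503, 0.159, 0.087]]), ('blue', 'lip'): (145, [0.584, 0.0111, 0.0834], [[0.578, -0.03, 0.077], [0.588, 0.051, 0.087]]), ('green', 'lip'): (113, [0.6067, -0.0918, 0.0832], [[0.602, -0.132, 0.079], [0.61, -0.05, 0.087]])}
```

View pics/3.png

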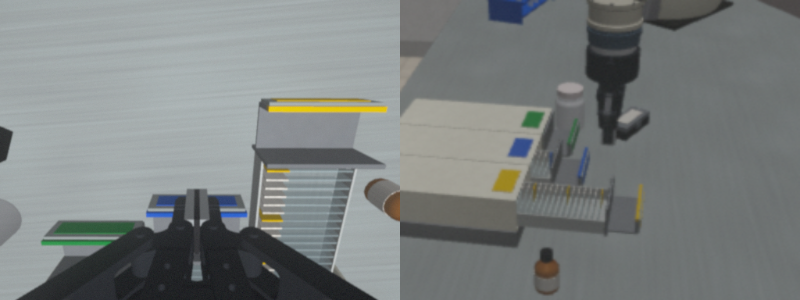

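The view confirms yellow is out (lip x 0.6215 → 0.497, about 0.1245 m) and the finger is centred in front of the blue card. Going down, then pushing.

{"name": "step_arm", "arguments": {
  "motion": [
    [[0,0,-12,0,0,0],[0,0,-12,0,0,0],[0,0,-12,0,0,0],[0,0,-10,0,0,0],[0,0,-8,0,0,0],[0,0,-7,0,0,0],[0,0,0,0,0,0],[6,-0.5,0,0,0,0],[6,-0.5,0,0,0,0],[4,-0.3,0,0,0,0],[3,-0.2,0,0,0,0],[3,-0.2,0,0,0,0],[3,-0.2,0,0,0,0],[4,-0.3,0,0,0,0],[5,-0.4,0,0,0,0],[5,-0.4,0,0,0,0],[5,-0.4,0,0,0,0],[4,-0.3,0,0,0,0],[0,0,0,0,0,0]]
  ]
}}

```text
t: 13.38
position: [0.5915, 0.0096, 0.2376]
eef_rot: [-1.151, 1.245, 1.151]
ft_force: [0.7, 0.7, -1.2]
width: -0.003
```

```bash
python3 - <<'E'
from h import *
s=monitor.get_state();print(s["t"],s["position"].round(4),s["ft_force"].round(2),s["width"])
for n in["wrist","side","scene"]:
    p=eyes.snapshot(n);print(n,{k:v[:2] for k,v in edges(p)[0].items() if k[1]=="lip"})
E
```

```text
13.375 [0.5915 0.0096 0.2376] [ 0.68  0.71 -1.25] -0.003308137281165798
wrist {('yellow', 'lip'): (1819, [0.4943, 0.0906, 0.0841]), ('blue', 'lip'): (86, [0.6008, -0.0104, 0.0774]), ('green', 'lip'): (1468, [0.6039, -0.0823, 0.0843])}
side {('yellow', 'lip'): (44, [0.4971, 0.1249, 0.0837]), ('blue', 'lip'): (20, [0.6097, 0.029, 0.0835])}
scene {('yellow', 'lip'): (121, [0.4989, 0.1215, 0.0834]), ('blue', 'lip'): (168, [0.6099, 0.0091, 0.0832]), ('green', 'lip'): (111, [0.6064, -0.092, 0.0833])}
```

{"name": "step_arm", "arguments": {
  "motion": [
    [[1.5,-0.12,0,0,0,0],[1.5,-0.12,0,0,0,0],[0,0,0,0,0,0]]
  ]
}}

```text
t: 13.9
position: [0.5941, 0.0094, 0.2377]
eef_rot: [-1.151, 1.245, 1.151]
ft_force: [-0.4, 0.6, 0.1]
width: -0.002
```

{"name": "step_arm", "arguments": {
  "motion": [
    [[1,-0.08,0,0,0,0],[0,0,0,0,0,0]]
  ]
}}

```text
t: 14.15
position: [0.595, 0.0093, 0.2377]
eef_rot: [-1.151, 1.245, 1.151]
ft_force: [-1.9, 0.3, 1.2]
width: 0.0
```

{"name": "step_arm", "arguments": {
  "motion": [
    [[1,-0.08,0,0,0,0],[0,0,0,0,0,0]]
  ]
}}

```text
t: 14.4
position: [0.5961, 0.0092, 0.2377]
eef_rot: [-1.151, 1.245, 1.151]
ft_force: [-0.9, 0.1, -0.0]
width: -0.002
```

{"name": "step_arm", "arguments": {
  "motion": [
    [[1,-0.08,0,0,0,0],[0,0,0,0,0,0]]
  ]
}}

```text
t: 14.65
position: [0.5966, 0.0092, 0.2376]
eef_rot: [-1.151, 1.246, 1.152]
ft_force: [-6.0, 0.7, 3.7]
width: -0.003
```

{"name": "step_arm", "arguments": {
  "motion": [
    [[1,-0.08,0,0,0,0],[0,0,0,0,0,0]]
  ]
}}

```text
t: 14.9
position: [0.5969, 0.0092, 0.2377]
eef_rot: [-1.15, 1.247, 1.153]
ft_force: [-9.8, 0.9, 6.2]
width: -0.003
```

{"name": "step_arm", "arguments": {
  "motion": [
    [[-5,0.4,0,0,0,0],[-12,1,0,0,0,0],[-14,1,0,0,0,0],[0,0,20,0,0,0],[0,0,25,0,0,0],[0,0,30,0,0,0],[-20,0,30,0,0,0],[-30,0,30,0,0,0],[-40,0,20,0,0,0],[0,0,0,0,0,0],[0,0,0,0,0,0]]
  ]
}}

```text
t: 16.27
position: [0.4767, 0.0115, 0.3927]
eef_rot: [-1.152, 1.245, 1.15]
ft_force: [0.4, -0.6, -0.8]
width: 0.001
```

```bash
python3 - <<'E'
from h import *
s=monitor.get_state();print(s["t"],s["position"].round(4),s["ft_force"].round(2),s["width"])
a=[]
for n in["wrist","side","scene"]:
    p=eyes.snapshot(n);a.append(p["img"]);print(n,{k:v[:2] for k,v in edges(p)[0].items() if k[1]=="lip"})
    if n!="wrist":
        for t in["oil_bottle","stain_jar","slide_box"]:
            r=eyes.regions_of(p,t)[:1]
            if r:print(t,r[0]["conf"],np.median(world(p,r[0]["mask"]),0).round(3))
cv2.imwrite("pics/4.png",cv2.resize(np.hstack([a[2][140:380,110:430],cv2.resize(a[1][90:330,110:430],(320,240))]),(800,300)))
E
```

```text
16.275 [0.4767 0.0115 0.3927] [ 0.35 -0.65 -0.75] 0.0010658647926626915
wrist {('yellow', 'lip'): (473, [0.4947, 0.1164, 0.0842]), ('green', 'lip'): (115, [0.6009, -0.1178, 0.0845])}
side {('yellow', 'lip'): (43, [0.497, 0.1223, 0.0842]), ('blue', 'lip'): (32, [0.6127, 0.0107, 0.0845]), ('green', 'lip'): (17, [0.6053, -0.0907, 0.0845])}
oil_bottle 0.73 [0.617 0.244 0.042]
stain_jar 0.7 [ 0.619 -0.23   0.061]
slide_box 0.89 [ 0.505 -0.225  0.029]
scene {('yellow', 'lip'): (142, [0.4984, 0.1167, 0.0831]), ('blue', 'lip'): (154, [0.6147, 0.0103, 0.0834]), ('green', 'lip'): (112, [0.6067, -0.0918, 0.0832])}
oil_bottle 0.81 [0.629 0.229 0.043]
stain_jar 0.6 [ 0.638 -0.242  0.065]
slide_box 0.84 [ 0.515 -0.238  0.032]
```

View pics/4.png

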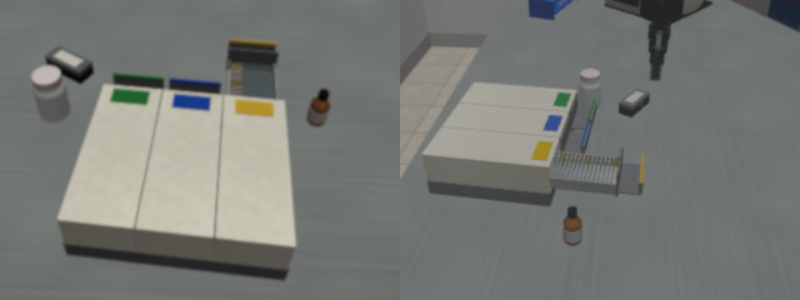

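The picture shows the yellow drawer fully out. The blue lip is in line with the green one: x 0.6147 measured against 0.6146 expected. The bottle, jar and box have not moved, and the arm is clear.

```bash
python3 -c "
from cell import ticket;print(ticket.close_job())"
```

```text
the job is handed in; nothing more can be done
None
```

The yellow drawer is out to its stop and the blue drawer is fully shut, done in that order. I handed the job in at about 16.4 s of the 38 s allowed.

- **Yellow:** I hooked the closed fingertips behind the lip and drew the drawer out gently. At the end it stopped following and the force rose to about 11 N. The cameras put its travel at about 0.124–0.125 m, against 0.125 m for the stop.
- **Blue:** I pushed on the card holder with the closed fingertips until it met its stop at about 12 N. Its lip sits within about 1 mm of the line of the shut lips.
- **Left alone:** No lip was pinched, as the gripper stayed shut throughout. The green drawer, bottle, jar and slide box measured the same before and after, to within about 2 mm. The arm ended clear of everything.

The networks mixed up the yellow and green lips in some views at the start, so I used lip colour and depth to tell them apart. No final check failed, though the last wrist view no longer showed the blue lip, so its position comes from the scene and side cameras only.

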